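# Open the child-locked drawer by its spring catch

### The job

The little countertop drawer with the scissors in it has a child-safety catch and stands open only the few fingers' width that the catch allows. Reach a fingertip down behind its front, press the orange spring catch down and keep it down while drawing the drawer towards you past the lock, until it stands at least 11 cm open; then let go so that the catch springs back up. Work from inside with the fingers only: do not touch the white outer front or its handle, lift nothing, and leave the things in the drawer and round about where they are.

Things in the scene. Friction and masses are not known exactly. Their poses are not given: they have to be found in the camera images.
- drawer_unit: Fixed countertop drawer unit of pale wood, 300 mm wide (y) x 190 mm deep (x) x 92 mm tall, one drawer. Origin: centre of its underside, on the worktop. Its front faces its own -x (towards the robot at yaw 0); the drawer comes out along its own -x. The front edge of its 12 mm top board is at own x = -95 mm, top at z = 92 mm; the gap through which the catch is reached lies between that edge and the inside of the drawer's front.
- drawer (a joint): How far the drawer is out, in m: 0 shut, 0.15 at its end stop. It runs stiffly (about 1.5 N) and stays where it is left. With the catch up it cannot come out beyond 0.068: a steel strike plate under the top board's front edge blocks the catch's hook. It starts at 0.054 to 0.066. The hook is clear in front of the strike plate, free to spring up, from 0.088 on. At least 0.11 is asked for.
- catch (a joint): How far the orange spring catch is pressed down, in m: 0 up (at rest), 0.016 at its bottom stop. The hook passes under the strike plate only when it is pressed more than 0.008. The spring takes about 2 N to start, 4 N at 8 mm and 6 N at the bottom stop, and brings it back up when let go. The catch is fitted in the drawer and travels with it.
- catch_top (a point): Centre of the top face of the orange catch button, moves with it; 68 mm above the worktop when up. The button's top is 33 mm (drawer direction) x 60 mm (across), level, with low grip ribs. It sits between two white cheeks (62 mm apart, tops 6 mm below the button's top at rest), with its centre 18.5 mm behind the inner side of the drawer's front. An orange arm with the hook runs on from it under the top board.
- front_inside (a point): Middle of the top edge of the inner side of the drawer's front, 86 mm above the worktop; moves with the drawer. The front is 22 mm thick (10 mm pale wood inside, 12 mm white board outside) and 264 mm wide on the inner side. The edge of the unit's top board lies 44 to 56 mm behind it at the start.
- handle (a point): Middle of the steel bar handle (130 mm long) on the drawer's white outer front board (300 mm wide, 76 mm tall, 12 mm thick); the bar stands 35 mm off the board, 46 mm above the worktop. Moves with the drawer. Board and handle are not to be touched.
- scissors: Household scissors with blue handles, 199 x 87 x 9 mm, lying loose in the drawer across it (under the catch's arm). Origin: centre of the underside.
- peeler: Green peeler, 170 x 25 x 18 mm, loose in the drawer behind the scissors. Origin: centre of the underside.
- spice_a: Spice jar with a yellow lid, 42 mm across, 96 mm tall, standing on the drawer unit's top towards the back. Origin: centre of the underside.
- spice_b: Spice jar with a brown lid, 44 mm across, 96 mm tall, standing on the drawer unit's top towards the back. Origin: centre of the underside.
- tin_tuna: Round tin, 86 mm across, 40 mm tall, on the worktop to the right of the unit. Origin: centre of the underside.
- lemon: Lemon, 78 x 55 x 56 mm, on the worktop to the right of the drawer. Origin: centre of the underside.
- mug_a: White and green mug, 86 mm across, 124 mm with its handle, 100 mm tall, on the worktop to the left of the unit. Origin: centre of the underside.

How it is judged:
By the outcome, as a careful person would: the job done as asked, in the order asked, and still so for the second after the job is handed in, with the robot touching nothing.
It also fails if it takes over 40 s, if anything falls off the work surface, if the arm or the gripper's body presses on something with over 40 N, if the wrist force passes 120 N, or if a joint passes its speed limit or range.

### The arm

A 7-joint arm with a two-finger parallel gripper is mounted at the origin on a cart in front of the work surface, level with it; the furniture and walls round the work are solid. World frame = base frame: x ahead of the robot, y to its left, z up, the work surface at z = 0. Lengths are in m, angles in rad, forces in N, time in s.
With the tool pointing down it reaches from about 0.4 to 0.85 m from the base axis. Payload 10.4 kg.
Tool frame: the origin (TCP) lies midway between the tips of the shut fingers; the grasp point (between the pads) lies 19 mm behind it; z points along the fingers, y is the line along which they close (so a half turn about z gives the same grasp; the last joint's range is limited). The gripper opens to 87 mm and grips with 3 to 60 N. Pads are 19 mm wide; open, the fingers measure 117 mm over their backs; the gripper's body (75 mm by 190 mm) begins 51 mm behind the grasp point.
Start: joints at [-1.273, 0.332, -0.065, 1.46, 0.022, 1.35, -0.088], TCP at [0.197, 0.593, 0.223] pointing down, gripper open.
Joint ranges: [-2.6, 2.6], [-0.5, 2.12], [-1.47, 1.34], [0.16, 2.42], [-1.27, 4.41], [0.06, 2.06], [-2.6, 2.6]. Speed limits (rad/s): [2.22, 2.22, 2.79, 2.79, 3.14, 3.14, 3.14].

### API

Orientations are given as a unit quaternion [x, y, z, w].
In Python, from bench import r gives the robot as it stands.
- The arm moves only by the tool arm_command, never from a script. Its arguments are lists of equal length, an entry for each row: "xyz": the shift along the world's x, y, z in m, a list of three; "rot": the turn, a rotation vector about the world's x, y, z in rad, a list of three. In form: {"xyz": [[tx, ty, tz], ...], "rot": [[ax, ay, az], ...]}. A call has 1 to 20 rows; each row is the pose to reach, as a shift and turn from the pose commanded when the call began; what a row does not reach only later rows make up. A row lasts 1/12 s, in which the tool goes at most 41.7 mm and 7.16 degrees, less where a joint would pass 70% of its speed; a pose out of reach is approached as far as the arm can. A call with a gripper value outside its range is refused whole. "grip" is the opening, from 0 (shut) to 1 (fully open), set as the call begins (left out, the last holds). The fingers move at their own pace and stop on an object; "squeeze" is the grip in N (left out, the last holds). Time passes only in rows, so rows that repeat a pose let the fingers close. It gives the time, the measured TCP pose, the force, the opening and the grip force at its end, in the units of the state.
- r.read_state(): the state, without advancing time (a new reading comes with each control period).
- r.camera(name): name is "scene" or "side" or "wrist"; returns the picture (400x640x3 uint8, red, green, blue); there is no depth.
- r.camera_model(name): a dict with "fx", "fy", "cx", "cy" (pixels), "T" (4x4, takes a point from camera to world coordinates). Camera axes: x right, y up, looking along -z (the intrinsics and any distortion apply to the point x, -y, -z); pixel columns grow to the right and rows downward; lengths in m; the calibration is good to about 2 mm. A picture is of the moment at which its call begins: read the wrist's pose just before it. camera_model takes no time and is no camera call; for the wrist camera it gives the pose at the moment of the call.
- r.close_job(): hands the job in; it is judged then, once.
Trained networks look in the newest picture that a camera, given by its name, has taken for a name from the list of things; names that differ only in an ending like _2 or _b are one class to them, and where a whole thing is asked for, a point or a joint stands for the part that bears it (a point fixed in the world has none). Each returns a list of dicts, best first, with "conf" (0 to 1); they miss things now and then, are a little off and sometimes report something else, mostly with a low value. They report only what shows in the picture. A call takes as long as a camera call.
- r.look_for(label, camera): "at" ([x, y, z] in m, in the coordinates of the camera as it stood for that picture, good to about 4 mm: the middle of the surface that is visible of it).
- r.spot_point(label, camera): "at" ([x, y, z] in m, in the coordinates of the camera as it stood for that picture, good to about 4 mm: a listed point, or the origin of a listed thing).
The state is a dict: "time": time; "joint_positions": joint angles; "joint_vel": joint speeds; "joint_torque": joint torques, N m; "ee_pos": TCP position; "eef_rot": TCP orientation; "ft_force": force on the tool from outside, world axes, zero at the start; "torque": the same for the moment, N m; "width": finger opening in m; "grip_force": force on a finger pad.
Only numpy, scipy, OpenCV 4.12 (cv2) and the standard library are available. Lean on these libraries where they do the work, as an engineer would, in place of code of your own. Each camera call takes 0.05 s, during which the arm holds its last target. There are 200 camera calls.

## Working session

There is one attempt and no reset: what is moved stays moved. The work goes in short steps, Python scripts to look and compute and a tool call to move; the robot and the scene stay as the last step left them, time stands still between calls to the robot, and variables do not carry over. Pictures are saved under pics/ and viewed, at most 10 in all, crops included, and the job is handed in when it is done.

Besides the shell and the picture viewer there is one more tool, called after "Call:" by a JSON object that holds its "api" and its "payload", one argument or row to a line. arm_command: Moves the arm, as the interface text tells. Its arguments: {"type":"object","properties":{"xyz":{"type":"array"},"rot":{"type":"array"},"grip":{"type":"number"},"squeeze":{"type":"number"}},"required":["xyz","rot"]}

```bash
mkdir -p pics
cat > h.py <<'E'
from bench import r
import numpy as np, cv2
def w(cam,p): 
    T=np.array(r.camera_model(cam)["T"]); return (T@np.r_[p,1])[:3]
def px(cam,P):
    m=r.camera_model(cam); q=np.linalg.inv(np.array(m["T"]))@np.r_[P,1]
    return round(m["cx"]+m["fx"]*q[0]/-q[2]),round(m["cy"]+m["fy"]*q[1]/q[2])
def snap(cam,f):
    im=r.camera(cam); cv2.imwrite("pics/"+f,im[...,::-1]); return im
E
python3 - <<'E'
from h import *
s=r.read_state(); print({k:np.round(s[k],3) for k in("time","ee_pos","eef_rot","ft_force","width")})
for c in("scene","side"):
    snap(c,c+"1.png"); print(c,np.round(r.camera_model(c)["T"],2).tolist())
    for l in("catch_top","front_inside","handle","drawer_unit","spice_a","mug_a","lemon"):
        for d in r.spot_point(l,c)[:2]: P=w(c,d["at"]); print(l,round(d["conf"],2),P.round(3),px(c,P))
E
```

```text
{'time': np.float64(0.0), 'ee_pos': array([0.197, 0.593, 0.222]), 'eef_rot': array([ 0.16 ,  0.987, -0.001, -0.   ]), 'ft_force': array([-0.124, -0.033, -0.299]), 'width': np.float64(0.087)}
scene [[0.56, 0.5, -0.66, 0.01], [-0.83, 0.34, -0.44, -0.37], [0.0, 0.79, 0.61, 0.64], [0.0, 0.0, 0.0, 1.0]]
catch_top 0.6 [0.529 0.003 0.065] (311, 230)
front_inside 0.64 [ 0.509 -0.002  0.088] (308, 229)
handle 0.94 [ 0.449 -0.008  0.041] (294, 261)
drawer_unit 0.71 [0.655 0.023 0.002] (332, 219)
spice_a 0.94 [0.689 0.084 0.092] (321, 177)
spice_a 0.62 [0.687 0.14  0.087] (303, 172)
mug_a 0.9 [ 0.64   0.24  -0.001] (265, 195)
lemon 0.94 [ 0.511 -0.216 -0.002] (392, 298)
side [[-0.97, 0.1, -0.22, 0.38], [-0.24, -0.47, 0.85, 0.94], [-0.02, 0.88, 0.48, 0.6], [0.0, 0.0, 0.0, 1.0]]
catch_top 0.53 [0.533 0.002 0.068] (356, 207)
front_inside 0.64 [ 0.51  -0.001  0.087] (366, 200)
handle 0.98 [ 0.453 -0.012  0.046] (391, 215)
drawer_unit 0.61 [0.65  0.016 0.   ] (306, 229)
spice_a 0.96 [0.687 0.137 0.095] (273, 219)
spice_a 0.66 [0.689 0.079 0.089] (280, 208)
mug_a 0.76 [0.639 0.234 0.002] (283, 286)
lemon 0.76 [ 0.517 -0.223  0.002] (375, 189)
```

View pics/scene1.png

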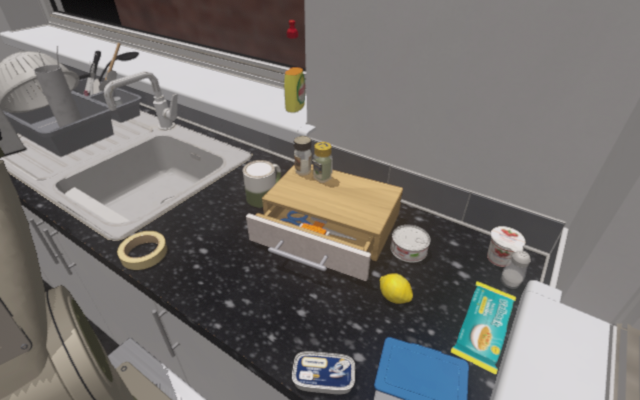

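View pics/side1.png

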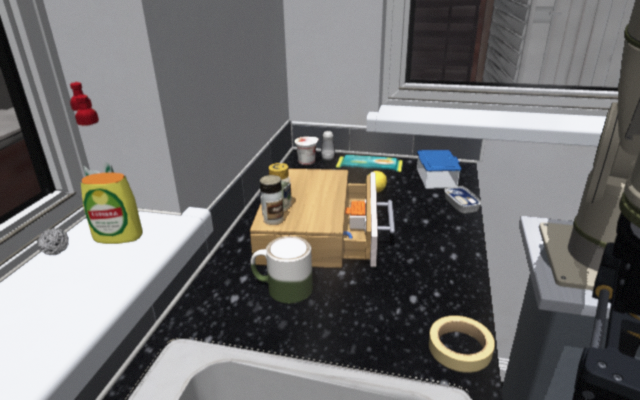

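Orange button shows at (312,230) in the scene view and (357,208) in the side view, behind the front of a unit turned about +8°. The jars stand at the back and the drawer is clear above. I'll move over it with the fingers shut.

Call:
{"api": "arm_command", "payload": {
  "xyz": [
    [0.02,-0.02,0.01],
    [0.05,-0.05,0.02],
    [0.08,-0.08,0.03],
    [0.11,-0.11,0.03],
    [0.14,-0.14,0.03],
    [0.17,-0.17,0.03],
    [0.2,-0.2,0.03],
    [0.22,-0.235,0.03],
    [0.235,-0.27,0.03],
    [0.25,-0.31,0.03],
    [0.26,-0.35,0.03],
    [0.27,-0.39,0.03],
    [0.28,-0.43,0.03],
    [0.285,-0.47,0.03],
    [0.29,-0.51,0.03],
    [0.29,-0.55,0.03],
    [0.29,-0.58,0.03],
    [0.29,-0.593,0.03],
    [0.29,-0.593,0.03],
    [0.29,-0.593,0.03]
  ],
  "rot": [
    [0,0,0],
    [0,0,0.03],
    [0,0,0.06],
    [0,0,0.1],
    [0,0,0.14],
    [0,0,0.18],
    [0,0,0.22],
    [0,0,0.26],
    [0,0,0.3],
    [0,0,0.34],
    [0,0,0.38],
    [0,0,0.42],
    [0,0,0.46],
    [0,0,0.464],
    [0,0,0.464],
    [0,0,0.464],
    [0,0,0.464],
    [0,0,0.464],
    [0,0,0.464],
    [0,0,0.464]
  ],
  "grip": 0
}}

```text
time: 2.47
ee_pos: [0.4871, -0.0001, 0.2527]
eef_rot: [-0.071, 0.997, 0.0, 0.0]
ft_force: [0.0, 0.1, 0.5]
width: 0.0004
grip_force: 0.0
```

Run:
```python
from h import *
s=r.read_state(); print({k:np.round(s[k],3) for k in("time","ee_pos","eef_rot","ft_force","width")})
c="wrist"; snap(c,"w1.png"); print(np.round(r.camera_model(c)["T"],2).tolist())
for l in("catch_top","front_inside","handle","drawer_unit"):
    for d in r.spot_point(l,c)[:2]: P=w(c,d["at"]); print(l,round(d["conf"],2),P.round(4),px(c,P))
```

```text
{'time': np.float64(2.467), 'ee_pos': array([ 0.487, -0.   ,  0.253]), 'eef_rot': array([-0.071,  0.997,  0.   ,  0.   ]), 'ft_force': array([0.033, 0.062, 0.501]), 'width': np.float64(0.0)}
[[-0.14, -0.95, -0.28, 0.41], [0.99, -0.14, -0.04, -0.01], [-0.0, -0.28, 0.96, 0.41], [0.0, 0.0, 0.0, 1.0]]
catch_top 0.71 [0.5288 0.0013 0.0662] (311, 211)
front_inside 0.68 [ 0.5127 -0.001   0.0831] (310, 203)
handle 0.84 [ 0.4571 -0.0043  0.0436] (314, 153)
```

View pics/w1.png

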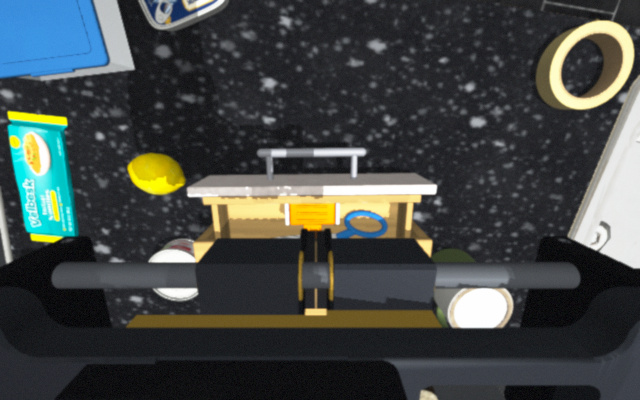

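The wrist view shows the front level across the picture (top edge at rows 175–195), so the yaw fits. The orange button is at about (313,215). I'll measure its edges in a crop.

Run:
```python
from h import *
im=cv2.imread("pics/w1.png"); 
cv2.imwrite("pics/w1c.png",cv2.resize(im[165:245,235:390],None,fx=5,fy=5,interpolation=cv2.INTER_CUBIC))
m=r.camera_model("wrist");T=np.array(m["T"])
def bp(u,v,z):
    d=T[:3,:3]@np.array([(u-m["cx"])/m["fx"],-(v-m["cy"])/m["fy"],-1]); return T[:3,3]+d*(z-T[2,3])/d[2]
h=cv2.cvtColor(im,cv2.COLOR_BGR2HSV); k=cv2.inRange(h,(8,200,190),(18,255,255)); k[:165]=0;k[250:]=0
v,u=np.nonzero(k); print(np.percentile(u,[1,50,99]),np.percentile(v,[1,50,99]),len(u))
for c in(195,200,203,205,226,228): print(c,bp(313,c,.086).round(4),bp(313,c,.068).round(4))
print(im[170:235,313].tolist())
# board edge slope
print([(c,int(np.argmax(im[160:200,c].min(1)>130))+160) for c in range(200,430,25)])
```

```text
[290.   311.5  333.13] [217.58 225.5  229.  ] 30
195 [5.017e-01 5.000e-04 8.600e-02] [0.5065 0.0011 0.068 ]
200 [0.5079 0.0014 0.086 ] [0.5131 0.002  0.068 ]
203 [0.5116 0.002  0.086 ] [0.517  0.0026 0.068 ]
205 [0.5141 0.0023 0.086 ] [0.5197 0.003  0.068 ]
226 [0.5412 0.0062 0.086 ] [0.5482 0.007  0.068 ]
228 [0.5438 0.0066 0.086 ] [0.551  0.0074 0.068 ]
[[27, 27, 23], [31, 28, 30], [27, 25, 24], [55, 56, 58], [96, 98, 104], [116, 119, 124], [123, 127, 133], [125, 128, 133], [123, 127, 131], [127, 129, 137], [128, 134, 138], [123, 129, 134], [127, 130, 136], [126, 130, 135], [125, 128, 136], [136, 139, 147], [166, 172, 180], [183, 190, 197], [188, 194, 202], [187, 193, 203], [186, 193, 201], [183, 189, 199], [181, 187, 196], [180, 185, 193], [160, 167, 177], [110, 129, 144], [97, 148, 181], [118, 195, 232], [132, 214, 244], [136, 221, 247], [135, 220, 246], [135, 218, 245], [122, 209, 243], [84, 201, 248], [30, 204, 253], [0, 187, 252], [0, 196, 254], [0, 202, 254], [0, 214, 254], [0, 216, 255], [0, 218, 255], [0, 205, 254], [0, 174, 251], [0, 193, 254], [0, 203, 254], [0, 207, 255], [0, 210, 255], [0, 208, 255], [0, 198, 254], [0, 175, 252], [0, 186, 253], [0, 184, 253], [0, 191, 254], [0, 189, 254], [0, 185, 254], [0, 200, 254], [0, 211, 255], [0, 209, 255], [0, 195, 254], [0, 142, 238], [2, 84, 155], [24, 46, 74], [29, 29, 33], [30, 30, 29], [26, 26, 27]]
[(200, 186), (225, 186), (250, 186), (275, 185), (300, 185), (325, 185), (350, 184), (375, 184), (400, 184), (425, 184)]
```

View pics/w1c.png

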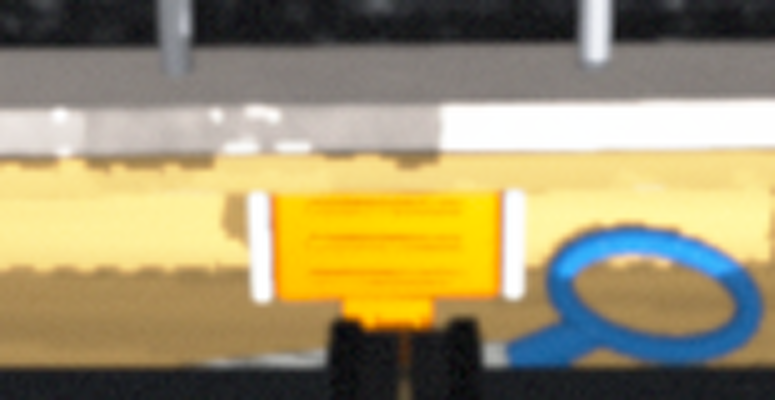

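The crop shows the front's inner edge at row 203 and the button's rear edge at row 225, columns 289–336. That puts the inside at x≈0.512 and the button centre at about (0.530, 0.004), agreeing with the given sizes. Next I descend to just above the button, 14 mm behind the front.

Call:
{"api": "arm_command", "payload": {
  "xyz": [
    [0.015,0.002,-0.005],
    [0.03,0.004,-0.02],
    [0.039,0.004,-0.045],
    [0.039,0.004,-0.075],
    [0.039,0.004,-0.105],
    [0.039,0.004,-0.13],
    [0.039,0.004,-0.145],
    [0.039,0.004,-0.155],
    [0.039,0.004,-0.163],
    [0.039,0.004,-0.17],
    [0.039,0.004,-0.175],
    [0.039,0.004,-0.178],
    [0.039,0.004,-0.178]
  ],
  "rot": [
    [0,0,0.005],
    [0,0,0.005],
    [0,0,0.005],
    [0,0,0.005],
    [0,0,0.005],
    [0,0,0.005],
    [0,0,0.005],
    [0,0,0.005],
    [0,0,0.005],
    [0,0,0.005],
    [0,0,0.005],
    [0,0,0.005],
    [0,0,0.005]
  ]
}}

```text
time: 3.8
ee_pos: [0.5261, 0.0042, 0.0745]
eef_rot: [-0.074, 0.997, 0.0, 0.0]
ft_force: [0.1, -0.2, -0.1]
width: 0.0005
grip_force: 0.0
```

Run:
```python
from h import *
s=r.read_state(); print({k:np.round(s[k],4) for k in("time","ee_pos","ft_force","width")})
tip=s["ee_pos"]
a=[]
for c in("scene","side"):
    im=snap(c,c+"2.png"); u,v=px(c,tip); print(c,u,v)
    a.append(cv2.resize(im[v-40:v+40,u-40:u+40],(390,390),interpolation=cv2.INTER_CUBIC))
cv2.imwrite("pics/c2.png",np.hstack(a)[...,::-1])
```

```text
{'time': np.float64(3.8), 'ee_pos': array([0.5261, 0.0042, 0.0745]), 'ft_force': array([ 0.0802, -0.2055, -0.056 ]), 'width': np.float64(0.0005)}
scene 310 228
side 359 205
```

View pics/c2.png

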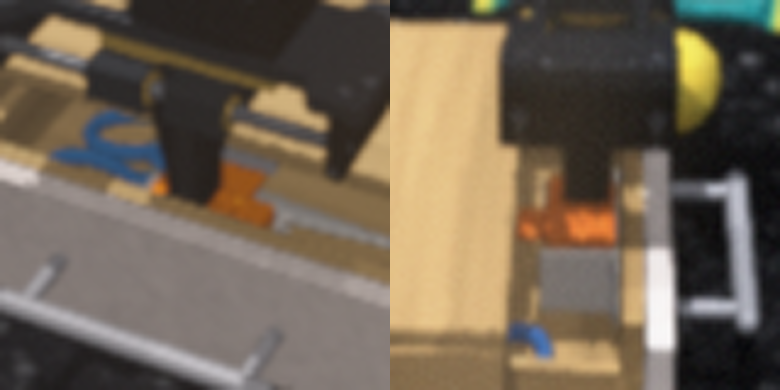

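The crops show the fingertip above the orange button, just behind the front and free of it. Now pressing.

Call:
{"api": "arm_command", "payload": {
  "xyz": [
    [0,0,-0.004],
    [0,0,-0.007],
    [0,0,-0.01],
    [0,0,-0.013],
    [0,0,-0.016],
    [0,0,-0.018],
    [0,0,-0.02],
    [0,0,-0.02],
    [0,0,-0.02]
  ],
  "rot": [
    [0,0,0],
    [0,0,0],
    [0,0,0],
    [0,0,0],
    [0,0,0],
    [0,0,0],
    [0,0,0],
    [0,0,0],
    [0,0,0]
  ]
}}

```text
time: 4.65
ee_pos: [0.5263, 0.0042, 0.0547]
eef_rot: [-0.074, 0.997, 0.0, 0.0]
ft_force: [1.1, 0.8, 5.9]
width: 0.0005
grip_force: 2.4
```

Call:
{"api": "arm_command", "payload": {
  "xyz": [
    [-0.002,0,0],
    [-0.005,-0.001,0],
    [-0.009,-0.001,0],
    [-0.013,-0.002,0],
    [-0.017,-0.003,0],
    [-0.021,-0.003,0],
    [-0.025,-0.004,0],
    [-0.029,-0.004,0],
    [-0.033,-0.005,0],
    [-0.037,-0.006,0],
    [-0.041,-0.006,0],
    [-0.045,-0.007,0],
    [-0.049,-0.007,0],
    [-0.053,-0.008,0],
    [-0.057,-0.009,0],
    [-0.061,-0.009,0],
    [-0.064,-0.01,0],
    [-0.066,-0.01,0],
    [-0.067,-0.01,0],
    [-0.067,-0.01,0]
  ],
  "rot": [
    [0,0,0],
    [0,0,0],
    [0,0,0],
    [0,0,0],
    [0,0,0],
    [0,0,0],
    [0,0,0],
    [0,0,0],
    [0,0,0],
    [0,0,0],
    [0,0,0],
    [0,0,0],
    [0,0,0],
    [0,0,0],
    [0,0,0],
    [0,0,0],
    [0,0,0],
    [0,0,0],
    [0,0,0],
    [0,0,0]
  ]
}}

```text
time: 6.32
ee_pos: [0.4587, -0.006, 0.0545]
eef_rot: [-0.074, 0.997, -0.0, -0.0]
ft_force: [0.2, -0.5, 5.1]
width: 0.0006
grip_force: 2.4
```

Run:
```python
from h import *
s=r.read_state(); print({k:np.round(s[k],4) for k in("time","ee_pos","ft_force","width")})
for c in("scene","side"):
    snap(c,c+"3.png")
    for l in("handle","front_inside","catch_top"):
        for d in r.spot_point(l,c)[:1]: P=w(c,d["at"]); print(l,round(d["conf"],2),P.round(4))
```

```text
{'time': np.float64(6.3167), 'ee_pos': array([ 0.4587, -0.006 ,  0.0545]), 'ft_force': array([ 0.22  , -0.4703,  5.0926]), 'width': np.float64(0.0006)}
handle 0.66 [ 0.3828 -0.0204  0.0445]
front_inside 0.69 [ 0.4424 -0.0089  0.0879]
catch_top 0.51 [ 0.4578 -0.0076  0.0522]
handle 0.62 [ 0.3853 -0.0238  0.0474]
front_inside 0.96 [ 0.4441 -0.0091  0.0881]
catch_top 0.78 [ 0.464  -0.0095  0.0545]
```

The drawer moved about 67 mm with the tool. Now I lift straight off.

Call:
{"api": "arm_command", "payload": {
  "xyz": [
    [0,0,0.003],
    [0,0,0.007],
    [0,0,0.011],
    [0,0,0.015],
    [0,0,0.02],
    [0,0,0.03],
    [0,0,0.045],
    [0,0,0.07],
    [0,0,0.1],
    [0,0,0.13],
    [0,0,0.16],
    [0,0,0.19],
    [0,0,0.19],
    [0,0,0.19]
  ],
  "rot": [
    [0,0,0],
    [0,0,0],
    [0,0,0],
    [0,0,0],
    [0,0,0],
    [0,0,0],
    [0,0,0],
    [0,0,0],
    [0,0,0],
    [0,0,0],
    [0,0,0],
    [0,0,0],
    [0,0,0],
    [0,0,0]
  ]
}}

```text
time: 7.88
ee_pos: [0.4599, -0.0057, 0.2466]
eef_rot: [-0.074, 0.997, 0.0, 0.002]
ft_force: [-0.5, 0.1, 0.6]
width: 0.0006
grip_force: 0.0
```

Run:
```python
from h import *
s=r.read_state(); print({k:np.round(s[k],4) for k in("time","ee_pos","ft_force","width")})
a=[]
for c in("scene","side"):
    im=snap(c,c+"4.png")
    for l in("handle","front_inside","catch_top","drawer_unit"):
        for d in r.spot_point(l,c)[:1]: P=w(c,d["at"]); print(l,round(d["conf"],2),P.round(4))
    u,v=px(c,[.5,0,.07]); a.append(cv2.resize(im[v-65:v+65,u-65:u+65],(390,390),interpolation=cv2.INTER_CUBIC))
cv2.imwrite("pics/c4.png",np.hstack(a)[...,::-1])
```

```text
{'time': np.float64(7.8833), 'ee_pos': array([ 0.4599, -0.0057,  0.2466]), 'ft_force': array([-0.4605,  0.0749,  0.6405]), 'width': np.float64(0.0006)}
handle 0.69 [ 0.384  -0.0228  0.0423]
front_inside 0.7 [ 0.4445 -0.0078  0.0885]
catch_top 0.6 [ 0.4591 -0.008   0.0682]
drawer_unit 0.96 [0.6549 0.019  0.0014]
handle 0.96 [ 0.3837 -0.0262  0.0476]
front_inside 0.8 [ 0.4453 -0.0095  0.0881]
catch_top 0.95 [ 0.4633 -0.0087  0.0704]
drawer_unit 0.69 [0.6503 0.0127 0.    ]
```

View pics/c4.png

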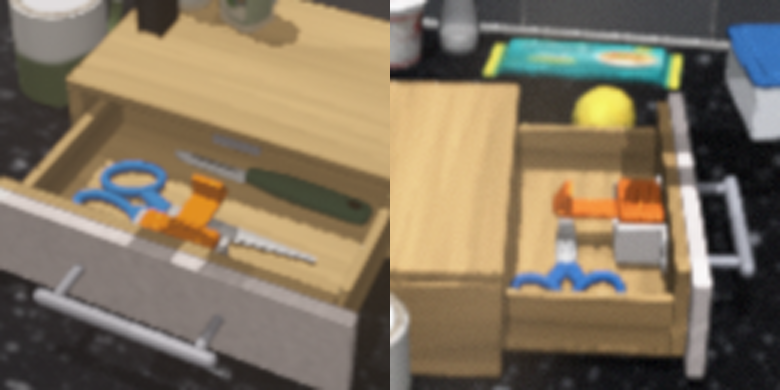

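The crops show the drawer standing about 12.5 cm open, with the orange catch up at z≈0.069. Scissors and peeler are in place and the arm is clear.

```bash
python3 -c "
from bench import r; print(r.close_job())"
```

```text
the job is handed in; nothing more can be done
None
```

The drawer now stands about 12.5 cm open (measured from the cameras) with the catch sprung back up. The fingers worked only from inside, the arm is clear of everything, and the job was handed in at about 8 s.

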